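# Lay the petri dish in the flatbed imager and lower its cover

### The arm

A 7-joint arm with a two-finger parallel gripper is mounted at the origin on a cart in front of the work surface, level with it; the furniture and walls round the work are solid. World frame = base frame: x ahead of the robot, y to its left, z up, the work surface at z = 0. Lengths are in m, angles in rad, forces in N, time in s.
With the tool pointing down it reaches from about 0.425 to 0.825 m from the base axis. Payload 3.6 kg.
Tool frame: the origin (TCP) lies at the very end of the fingers, on their centre line; the grasp point (between the pads) lies 19 mm behind it (bot.tcp_to_grasp is the distance from the TCP to the grasp point, in m); z points along the fingers, y is the line along which they close (so a half turn about z gives the same grasp; the last joint's range is limited). The gripper opens to 85 mm and grips with 20 to 120 N. Pads are 22 mm wide; open, the fingers measure 114 mm over their backs; the gripper's body (76 mm by 85 mm) begins 54 mm behind the grasp point. The pads swing forward as they close: fully open they stand 13 mm farther back than shut.
Start: joints at [-1.187, 0.615, -0.013, 1.423, 0.008, 1.103, -0.04], TCP at [0.26, 0.596, 0.231] pointing down, gripper open.
Joint ranges: [-3.12, 3.12], [-0.3, 2.06], [-1.34, 1.32], [0.26, 2.42], [-1.36, 4.5], [0.01, 1.98], [-2.84, 2.84]. Speed limits (rad/s): [2.79, 2.79, 3.14, 3.14, 3.14, 3.14, 3.14].

### API

Orientations are given as a rotation vector (axis times angle).
In Python, from workcell import bot gives the robot as it stands.
- The arm moves only by the tool carry_out, never from a script. Its argument "plan" is text: rows parted by semicolons, each of 5 numbers parted by spaces: the shift along the tool's x, y, z in m, then the turn about the tool's z in degrees, then the opening, from 0 (shut) to 1 (fully open). In form: dx dy dz turn gripper; .... A call has 1 to 10 rows; each row shifts and turns the commanded pose from where the row before left it, along the tool's axes as they then stand; what a row does not reach is not made up. A row lasts 1/8 s, in which the tool goes at most 62.5 mm and 10.7 degrees, less where a joint would pass 70% of its speed; a pose out of reach is approached as far as the arm can. A call with a gripper value outside its range is refused whole. The fingers move at their own pace and stop on an object; the grip force is fixed at half the most. Time passes only in rows, so rows that do not move let the fingers close. It gives the time, the measured TCP pose, the force, the opening and the grip force at its end, in the units of the state.
- bot.read_state(): the state, without advancing time (a new reading comes with each control period).
- bot.snapshot(name): name is "scene" or "top"; returns a dict with "pixels" (400x640x3 uint8, blue, green, red), "fov_y" (degrees; the focal length in pixels is half the picture's height over the tangent of half this angle, whatever the lens; pixels are square), "cx", "cy" (the principal point, pixels), "R" (3x3) and "t" (3): a world point X has camera coordinates R X + t. Camera axes: x right, y down, z forward; pixel columns grow to the right and rows downward; lengths in m; the calibration is good to about 2 mm. A picture is of the moment at which its call begins. There is no depth.
- bot.close_job(): hands the job in; it is judged then, once.
The state is a dict: "t": time; "qpos": joint angles; "joint_vel": joint speeds; "joint_torque": joint torques, N m; "tcp_pos": TCP position; "eef_rot": TCP orientation; "force": force on the tool from outside, world axes, zero at the start; "moment": the same for the moment, N m; "grip_width": opening from 0.0 (shut) to 1.0 (fully open); "gripper_force": force on a finger pad.
Only numpy, scipy, OpenCV 4.12 (cv2) and the standard library are available. Lean on these libraries where they do the work, as an engineer would, in place of code of your own. Each camera call takes 0.05 s, during which the arm holds its last target. There are 200 camera calls.

### The job

Lay the clear petri dish that lies beside the open flatbed imager flat on the imager's sunken glass, then lower the hinged cover gently until it is fully shut. The cover falls if it is let go halfway, so do not let it slam. Leave the wooden block and the timer where they are.

Things in the scene. Friction and masses are not known exactly. Their poses are not given: they have to be found in the camera images.
- imager: Low grey flatbed imager, fixed to the table, 150 (x) x 200 (y) x 40 mm high without its cover. Origin: centre of its underside, on the table top. x points to the hinge side (away from the robot at yaw 0), z up. A recess 120 (x) x 170 (y) mm in its top, 18 mm deep, with walls 15 mm thick, has the glass as its floor.
- glass (a point): Centre of the top face of the imager's glass, 22 mm above the table, 18 mm below the rim; axes as the imager.
- cover_hinge (a point): Middle of the cover's hinge line, at the top of the imager's back edge (75 mm along its x, 40 mm up). Frame turns with the cover: y along the hinge line (parallel to the imager's y), -x from the hinge to the handle, z the cover's outer face.
- cover_handle (a point): Middle of the cover's handle bar: a round steel bar of 12 mm diameter, 100 mm long parallel to the hinge, carried by two legs in the plane of the cover, 40 mm beyond the cover's front edge and 190 mm from the hinge (and 6.5 mm to the outer side of the hinge line in z). Frame turns with the cover, axes as cover_hinge. White cover plate 150 x 200 x 12 mm.
- cover (a joint): Opening angle of the cover, rad: 0 fully shut on the rim, 1.57 upright, 1.85 the open stop. It starts open, a little past upright. Its stiff hinge holds it above about 0.9; below that it falls by its own weight (0.35 kg) unless held.
- dish: Clear round petri dish (one rigid piece), 65 mm across at the rim and 13 mm high, base 60 mm across; grasp it across its sides at any yaw. It lies loose on the table beside the imager. Origin: centre of its underside, z up.
- wood_block: Plain small wooden block 61 (x) x 74 (y) x 16 mm, a bystander. Origin: centre of its underside.
- timer: White bench timer with a display, 66 (x) x 68 (y) x 17 mm, a bystander. Origin: centre of its underside.

How it is judged:
By the outcome, as a careful person would: the job done as asked, in the order asked, and still so for the second after the job is handed in, with the robot touching nothing.
It also fails if it takes over 69 s, if anything falls off the work surface, if the arm or the gripper's body presses on something with over 40 N, if the wrist force passes 120 N, or if a joint passes its speed limit or range.

## Working session

There is one attempt and no reset: what is moved stays moved. The work goes in short steps, Python scripts to look and compute and a tool call to move; the robot and the scene stay as the last step left them, time stands still between calls to the robot, and variables do not carry over. Pictures are saved under pics/ and viewed, at most 12 in all, crops included, and the job is handed in when it is done.

Besides the shell and the picture viewer there is one more tool, called after "Request:" as name(argument=value, ...), one argument or row to a line, values as JSON. carry_out: Moves the arm, as the interface text tells. Its arguments: {"type":"object","properties":{"plan":{"type":"string"}},"required":["plan"]}

```bash
ls; mkdir -p pics; cat > h.py <<'E'
import numpy as np, cv2
from workcell import bot
def snap(n,f):
    s=bot.snapshot(n); cv2.imwrite('pics/'+f+'.png',s['pixels']); return s
def ray(s,u,v,z):
    f=s['pixels'].shape[0]/2/np.tan(np.radians(s['fov_y'])/2)
    R=np.array(s['R']);t=np.array(s['t']);c=-R.T@t
    d=R.T@np.array([(u-s['cx'])/f,(v-s['cy'])/f,1]); return c+d*(z-c[2])/d[2]
def proj(s,X):
    f=s['pixels'].shape[0]/2/np.tan(np.radians(s['fov_y'])/2)
    p=np.array(s['R'])@np.array(X)+s['t']; return np.array([s['cx']+f*p[0]/p[2],s['cy']+f*p[1]/p[2]])
E
python3 - <<'E'
from h import *
for n in('scene','top'):
    s=snap(n,n+'0'); print(n,s['fov_y'],s['cx'],s['cy'],-np.array(s['R']).T@s['t'],np.round(s['R'],3).tolist())
st=bot.read_state();print(st)
E
```

```text
pics
scene 51.477087118096804 317.5416301935271 204.58165878625232 [ 0.19358477 -0.40568295  0.75586832] [[0.723, -0.69, -0.009], [-0.552, -0.571, -0.607], [0.414, 0.444, -0.794]]
top 49.89682734505782 308.58539427595156 198.2790265155066 [ 0.42358003 -0.05591865  1.07647264] [[0.009, -1.0, -0.01], [-0.991, -0.007, -0.13], [0.13, 0.011, -0.991]]
{'t': 0.1, 'qpos': array([-1.18653011,  0.6158395 , -0.01260389,  1.42474647,  0.0081199 ,
        1.10337663, -0.04038651]), 'joint_vel': array([-0.00259687, -0.00159567, -0.0002816 , -0.00208959,  0.00035972,
        0.00016557, -0.00111335]), 'joint_torque': array([ 1.75126617e-03, -4.70381391e+01,  2.60263262e-01, -1.71570003e+01,
        1.00554706e-02,  5.85896341e-03,  5.78162851e-08]), 'tcp_pos': array([0.25928054, 0.59530388, 0.23024039]), 'eef_rot': array([-0.64049782, -3.07517697,  0.00358248]), 'force': array([-0.17757844, -0.21337866,  0.24100899]), 'moment': array([ 0.01554089, -0.04759243, -0.00769779]), 'gripper_force': 0.0, 'grip_width': 0.9967482290761898}
```

View pics/top0.png

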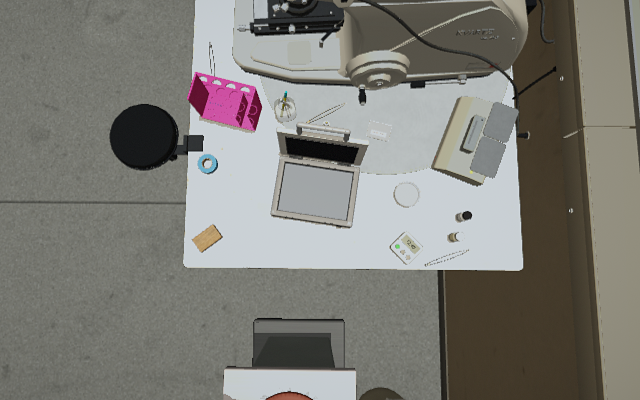

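View pics/scene0.png

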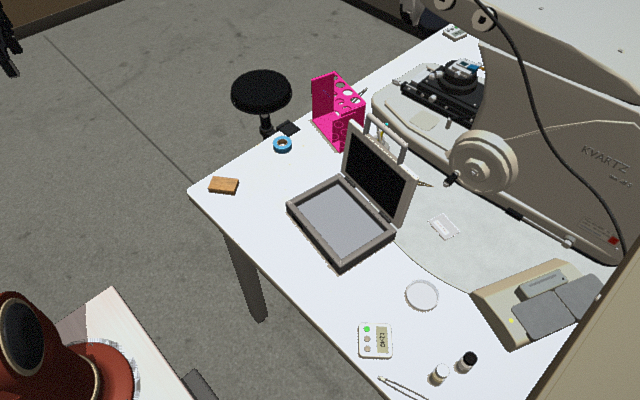

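The top view shows the imager around (317,190), with its cover open toward the top of the picture and the handle at about (322,130). The dish is at (406,194), the timer at (406,247) and the block at (207,238). The scene view agrees: dish at (422,295), handle near (388,132).

```bash
python3 - <<'E'
from h import *
a=cv2.imread('pics/top0.png')[110:240,262:432]; b=cv2.imread('pics/scene0.png')[100:320,280:450]
a=cv2.resize(a,None,fx=4,fy=4,interpolation=cv2.INTER_CUBIC); cv2.imwrite('pics/c1.png',a)
b=cv2.resize(b,None,fx=2.7,fy=2.7,interpolation=cv2.INTER_CUBIC);cv2.imwrite('pics/c2.png',b)
E
```

```text
(no output)
```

View pics/c1.png

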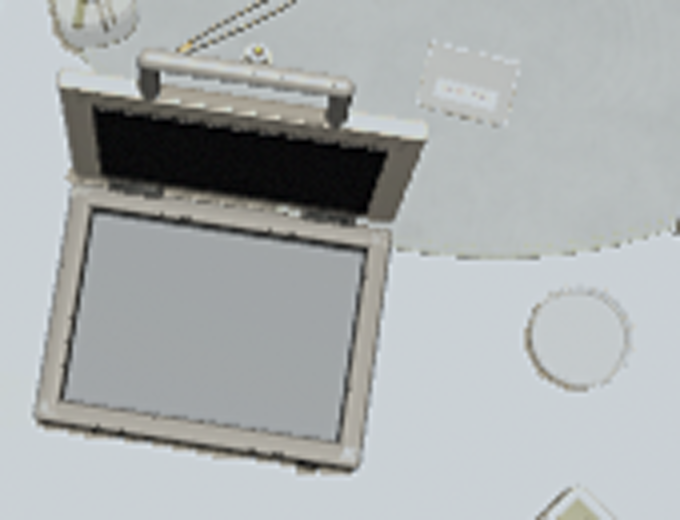

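View pics/c2.png

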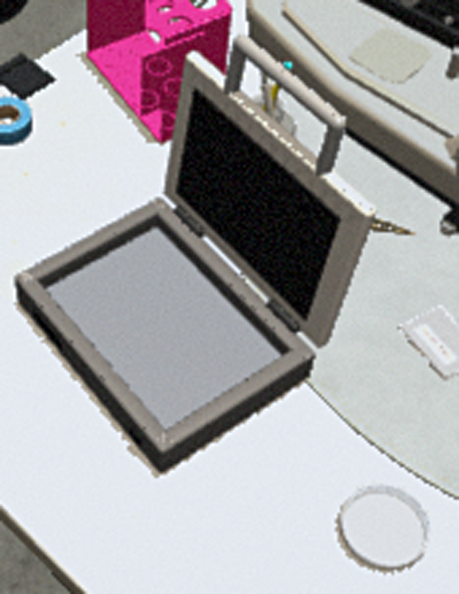

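The top crop shows the rim corners at crop px (40,412), (358,462), (390,232) and (75,190), the handle from (142,57) to (352,88), and the dish centred at (578,338). In the scene crop the rim corners are at (18,278), (162,445), (312,357) and (165,203), the handle runs from (240,42) to (340,125), and the dish is at (383,528).

```bash
python3 - <<'E'
from h import *
T=bot.snapshot('top');S=bot.snapshot('scene')
tp=lambda u,v:((u+.5)/4-.5+262,(v+.5)/4-.5+110)
sp=lambda u,v:((u+.5)/2.7-.5+280,(v+.5)/2.7-.5+100)
for s,f,cs,d in((T,tp,[(40,412),(358,462),(390,232),(75,190)],(578,338)),(S,sp,[(18,278),(162,445),(312,357),(165,203)],(383,528))):
    P=np.array([ray(s,*f(*c),.04)[:2] for c in cs]);print(P.round(4).tolist(),'c',P.mean(0).round(4))
    x=(P[2]+P[3]-P[0]-P[1]);y=(P[0]+P[3]-P[1]-P[2]);print('yaw',np.degrees(np.arctan2(x[1],x[0])),np.degrees(np.arctan2(-y[0],y[1])),np.linalg.norm(x)/2,np.linalg.norm(y)/2)
    print('dish',ray(s,*f(*d),.010).round(4))
# handle triangulation
def tri(a,b):
    r=[]
    for s,p in((T,tp(*a)),(S,sp(*b))):
        c=ray(s,*p,5.);d=ray(s,*p,0)-c;c=-np.array(s['R']).T@s['t'];r.append((c,d/np.linalg.norm(d)))
    A=sum(np.eye(3)-np.outer(d,d) for c,d in r);B=sum((np.eye(3)-np.outer(d,d))@c for c,d in r);return np.linalg.solve(A,B)
h=[tri((142,57),(240,42)),tri((352,88),(340,125))];print(np.round(h,4),np.mean(h,0))
from scipy.spatial.transform import Rotation as Ro
st=bot.read_state();print(st['tcp_pos'],Ro.from_rotvec(st['eef_rot']).as_matrix().round(4).tolist(),st['t'],bot.tcp_to_grasp)
E
```

```text
[[0.5239, 0.0453], [0.4952, -0.147], [0.6364, -0.1672], [0.6614, 0.0265]] c [ 0.5792 -0.0606]
yaw -7.964069644575974 -7.932098090192961 0.14070552943035564 0.19486799498088428
dish [ 0.5759 -0.2873  0.01  ]
[[0.5217, 0.0458], [0.4963, -0.1421], [0.6333, -0.1682], [0.6647, 0.0197]] c [ 0.579  -0.0612]
yaw -10.561981795518605 -8.59986769842825 0.14237665681554973 0.1900582441973231
dish [ 0.5748 -0.2882  0.01  ]
[[ 0.6884 -0.0216  0.227 ]
 [ 0.6702 -0.1273  0.2324]] [ 0.67927667 -0.07446552  0.22971521]
[0.25935821 0.59550294 0.23055546] [[-0.9168, 0.3993, -0.0007], [0.3993, 0.9168, -0.0015], [0.0, -0.0016, -1.0]] 0.2 0.0187
```

Request:
carry_out(
  plan="0 0 0 -7.6 1; 0 0 0 -7.6 1; -0.024 -0.046 0 0 1; -0.024 -0.046 0 0 1; -0.024 -0.046 0 0 1; -0.024 -0.046 0 0 1; -0.024 -0.046 0 0 1; -0.024 -0.046 0 0 1; -0.024 -0.046 0 0 1; -0.024 -0.046 0 0 1",
)

```text
t: 1.45
tcp_pos: [0.3966, 0.2023, 0.2314]
eef_rot: [0.228, 3.133, 0.0]
force: [0.9, 0.3, -0.2]
grip_width: 1.0
gripper_force: 0.0
```

Request:
carry_out(
  plan="-0.024 -0.046 0 0 1; -0.024 -0.046 0 0 1; -0.024 -0.046 0 0 1; -0.024 -0.046 0 0 1; -0.024 -0.046 0 0 1; -0.024 -0.046 0 0 1; -0.024 -0.046 0 0 1; -0.024 -0.046 0 0 1; -0.024 -0.046 0 0 1; 0 0 0 0 1",
)

```text
t: 2.7
tcp_pos: [0.5492, -0.2429, 0.2306]
eef_rot: [-0.241, -3.132, 0.006]
force: [-0.3, -0.0, -0.1]
grip_width: 0.998
gripper_force: 0.0
```

```bash
cat >> h.py <<'E'
from scipy.spatial.transform import Rotation as Ro
def state():
    s=bot.read_state();M=Ro.from_rotvec(s['eef_rot']).as_matrix();print('t',s['t'],s['tcp_pos'].round(4),'F',s['force'].round(1),'g',round(s['grip_width'],3),round(s['gripper_force'],1));print(M.round(4).tolist(),'q',s['qpos'].round(2));return s['tcp_pos'],M
def to(X):
    p,M=state();print('tool shift',(M.T@(np.array(X)-p)).round(4))
E
python3 -c "
from h import *
to([.5753,-.2877,.05])"
```

```text
t 2.7 [ 0.5492 -0.2429  0.2306] F [-0.3 -0.  -0.1] g 0.998 0.0
[[-0.9882, 0.1529, -0.0008], [0.1529, 0.9882, -0.0038], [0.0002, -0.0038, -1.0]] q [ 0.32  0.54  0.09  1.58 -0.05  1.03  1.84]
tool shift [-0.0327 -0.0396  0.1808]
```

Request:
carry_out(
  plan="-0.016 -0.02 0.03 0 1; -0.017 -0.02 0.05 0 1; 0 0 0.05 0 1; 0 0 0.05 0 1; 0 0 0 0 1; 0 0 0 0 1",
)

```text
t: 3.45
tcp_pos: [0.5781, -0.2813, 0.0532]
eef_rot: [0.227, 3.13, -0.001]
force: [0.9, -0.5, -0.2]
grip_width: 1.0
gripper_force: 0.0
```

```bash
python3 - <<'E'
from h import *
to([.5753,-.2877,-.003])
s=snap('scene','s1');t=snap('top','t1')
a=cv2.resize(s['pixels'][180:380,320:520],(500,500),interpolation=cv2.INTER_CUBIC);b=cv2.resize(t['pixels'][140:240,340:440],(300,300));
c=np.zeros((500,800,3),np.uint8);c[:,:500]=a;c[:300,500:]=b;cv2.imwrite('pics/c3.png',c)
E
```

```text
t 3.45 [ 0.5781 -0.2813  0.0532] F [ 0.9 -0.5 -0.2] g 1.0 0.0
[[-0.9895, 0.1442, 0.0029], [0.1442, 0.9895, -0.001], [-0.003, -0.0006, -1.0]] q [ 0.38  0.8   0.07  1.62 -0.07  0.72  1.91]
tool shift [ 0.002  -0.0068  0.0562]
```

View pics/c3.png

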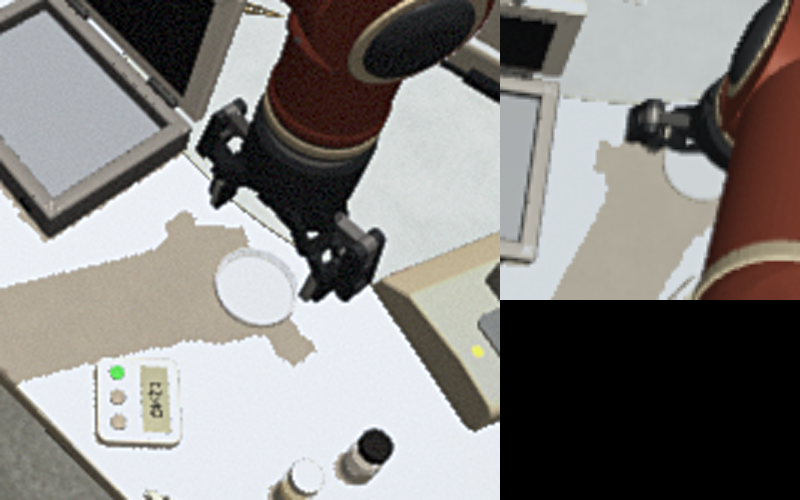

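The open gripper is above the dish, whose centre is at crop (256,288), and its fingers are parallel to the imager's y. Next I descend and grip.

Request:
carry_out(
  plan="0.002 -0.006 0.02 0 1; 0 0 0.02 0 1; 0 0 0.008 0 1; 0 0 0.006 0 1; 0 0 0 0 1; 0 0 0 0 1",
)

```text
t: 4.3
tcp_pos: [0.5743, -0.2871, -0.0023]
eef_rot: [0.228, 3.132, -0.001]
force: [-0.2, -0.2, 0.0]
grip_width: 1.0
gripper_force: 0.0
```

```bash
python3 -c "
from h import *
to([.5753,-.2877,-.001])"
```

```text
t 4.3 [ 0.5743 -0.2871 -0.0023] F [-0.2 -0.2  0. ] g 1.0 0.0
[[-0.9895, 0.1449, 0.0009], [0.1448, 0.9895, -0.0004], [-0.0009, -0.0003, -1.0]] q [ 0.4   0.88  0.06  1.64 -0.08  0.62  1.92]
tool shift [-0.0011 -0.0004 -0.0013]
```

Request:
carry_out(
  plan="0 0 0 0 0.85; 0 0 0 0 0.75; 0 0 0 0 0.7; 0 0 0 0 0.65; 0 0 0 0 0.5; 0 0 0 0 0.5; 0 0 0 0 0.5; 0 0 0 0 0.5",
)

```text
t: 5.3
tcp_pos: [0.574, -0.2873, -0.0016]
eef_rot: [0.229, 3.133, -0.001]
force: [-1.0, -0.5, 5.7]
grip_width: 0.668
gripper_force: 63.2
```

Request:
carry_out(
  plan="0 0 -0.01 0 0.5; 0 0 -0.03 0 0.5; 0 0 -0.04 0 0.5; 0 0 -0.04 0 0.5; 0 0 0 0 0.5; 0 0 0 0 0.5",
)

```text
t: 6.05
tcp_pos: [0.5733, -0.2866, 0.1169]
eef_rot: [-0.228, -3.132, -0.001]
force: [-0.2, -0.1, -1.5]
grip_width: 0.669
gripper_force: 63.9
```

```bash
python3 - <<'E'
from h import *
to([.5753,-.2877,.12])
s=snap('scene','s2')
cv2.imwrite('pics/c4.png',cv2.resize(s['pixels'][160:360,340:540],(600,600),interpolation=cv2.INTER_CUBIC))
E
```

```text
t 6.05 [ 0.5733 -0.2866  0.1169] F [-0.2 -0.1 -1.5] g 0.669 63.9
[[-0.9894, 0.1449, -0.0012], [0.1449, 0.9895, 0.0007], [0.0013, 0.0005, -1.0]] q [ 0.39  0.72  0.07  1.58 -0.07  0.85  1.91]
tool shift [-0.0022 -0.0008 -0.0031]
```

View pics/c4.png

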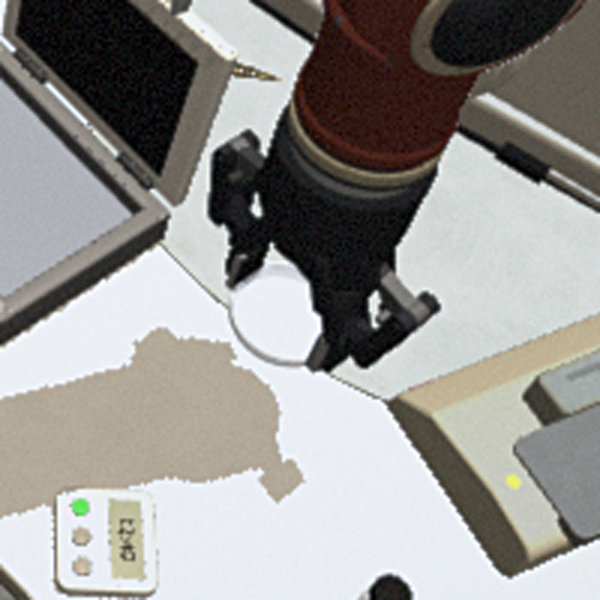

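The dish is held level between the pads, at crop (275,315). Before going over the imager, I check how far the wrist housing sticks out towards the open cover.

```bash
python3 - <<'E'
from h import *
T=bot.snapshot('top');S=bot.snapshot('scene')
r=[]
for s,p in((T,(424,155)),(S,(484,192))):
    d=ray(s,*p,0)-ray(s,*p,1);r.append((-np.array(s['R']).T@s['t'],d/np.linalg.norm(d)))
I=[np.eye(3)-np.outer(d,d) for c,d in r]
X=np.linalg.solve(sum(I),sum(i@c for i,(c,d) in zip(I,r)));print(X,[np.linalg.norm(i@(X-c)) for i,(c,d) in zip(I,r)])
# arm silhouette in top now: red mask extreme toward +x (image up)
hsv=cv2.cvtColor(T['pixels'],cv2.COLOR_BGR2HSV);m=((hsv[...,0]<8)|(hsv[...,0]>172))&(hsv[...,1]>120)
v,u=np.nonzero(m);k=v<300
for z in(.2,.3,.4): i=np.argmin(np.where(k,v,999));print(z,u[i],v[i],ray(T,u[i],v[i],z))
to([.5716,-.060,.117])
E
```

```text
[ 0.62431514 -0.27992543  0.27456262] [np.float64(0.017139188839337884), np.float64(0.01713918883933785)]
0.2 496 64 [ 0.83067541 -0.44320412  0.2       ]
0.3 496 64 [ 0.7842284  -0.39901729  0.3       ]
0.4 496 64 [ 0.73778138 -0.35483046  0.4       ]
t 6.2 [ 0.5729 -0.2864  0.1157] F [ 0.7 -0.5  0. ] g 0.669 63.9
[[-0.9894, 0.1449, -0.0031], [0.1449, 0.9894, 0.0015], [0.0033, 0.001, -1.0]] q [ 0.39  0.72  0.07  1.58 -0.07  0.85  1.91]
tool shift [ 0.0341  0.2238 -0.001 ]
```

Request:
carry_out(
  plan="0.011 0.02 0 0 0.5; 0.011 0.034 0 0 0.5; 0.011 0.034 0 0 0.5; 0.011 0.034 0 0 0.5; 0 0.034 0 0 0.5; 0 0.034 0 0 0.5; 0 0.034 0 0 0.5; 0 0 0 0 0.5; 0 0 0 0 0.5; 0 0 0 0 0.5",
)

```text
t: 7.45
tcp_pos: [0.5624, -0.0609, 0.117]
eef_rot: [-0.232, -3.132, 0.002]
force: [-0.1, 0.4, -0.9]
grip_width: 0.666
gripper_force: 63.9
```

```bash
python3 - <<'E'
from h import *
to([.5617,-.0584,.022])
s=snap('scene','s3');t=snap('top','t3')
a=cv2.resize(s['pixels'][60:300,240:480],(500,500),interpolation=cv2.INTER_CUBIC);b=cv2.resize(t['pixels'][110:240,260:390],(300,300));
c=np.zeros((500,800,3),np.uint8);c[:,:500]=a;c[:300,500:]=b;cv2.imwrite('pics/c5.png',c)
E
```

```text
t 7.45 [ 0.5624 -0.0609  0.117 ] F [-0.1  0.4 -0.9] g 0.666 63.9
[[-0.989, 0.1476, -0.0009], [0.1476, 0.989, -0.0011], [0.0007, -0.0013, -1.0]] q [ 0.01  0.62  0.1   1.8  -0.09  0.72  1.57]
tool shift [0.001  0.0025 0.095 ]
```

View pics/c5.png

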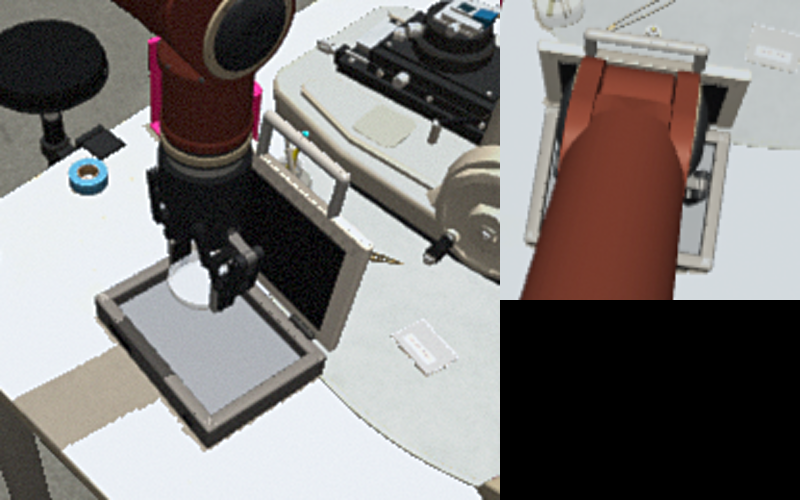

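The dish hangs over the glass. In the top view the wrist edge is at crop (640,58), about 3 cm short of the handle and cover. Lowering.

Request:
carry_out(
  plan="0 0.002 0.02 0 0.5; 0 0 0.025 0 0.5; 0 0 0.02 0 0.5; 0 0 0.015 0 0.5; 0 0 0.008 0 0.5; 0 0 0 0 0.5; 0 0 0 0 0.5",
)

```text
t: 8.43
tcp_pos: [0.5637, -0.0571, 0.0299]
eef_rot: [0.228, 3.132, -0.0]
force: [0.0, 0.4, -0.0]
grip_width: 0.664
gripper_force: 63.9
```

Request:
carry_out(
  plan="0 0 0.004 0 0.5; 0 0 0.002 0 0.5; 0 0 0 0 0.5; 0 0 0.001 0 0.5; 0 0 0 0 0.5; 0 0 0 0 0.5",
)

```text
t: 9.18
tcp_pos: [0.5631, -0.057, 0.0223]
eef_rot: [-0.228, -3.133, 0.0]
force: [-0.4, -0.2, -0.4]
grip_width: 0.665
gripper_force: 63.9
```

Request:
carry_out(
  plan="0 0 0.001 0 0.5; 0 0 0 0 0.5; 0 0 0 0 0.5",
)

```text
t: 9.55
tcp_pos: [0.5631, -0.057, 0.0213]
eef_rot: [-0.228, -3.133, 0.0]
force: [-0.9, -0.3, -0.4]
grip_width: 0.665
gripper_force: 63.9
```

Request:
carry_out(
  plan="0 0 0.0006 0 0.5; 0 0 0 0 0.5; 0 0 0 0 0.5",
)

```text
t: 9.93
tcp_pos: [0.5631, -0.057, 0.0207]
eef_rot: [-0.228, -3.133, 0.0]
force: [-0.7, 0.1, -0.3]
grip_width: 0.665
gripper_force: 63.9
```

Request:
carry_out(
  plan="0 0 0.0007 0 0.5; 0 0 0 0 0.5; 0 0 0 0 0.5",
)

```text
t: 10.3
tcp_pos: [0.5632, -0.057, 0.0203]
eef_rot: [0.228, 3.133, -0.0]
force: [-0.8, -0.6, 3.1]
grip_width: 0.664
gripper_force: 64.3
```

Contact at about 3 N. I release the dish and rise.

Request:
carry_out(
  plan="0 0 0 0 0.7; 0 0 0 0 0.8; 0 0 0 0 1; 0 0 0 0 1; 0 0 0 0 1; 0 0 -0.01 0 1; 0 0 -0.03 0 1; 0 0 -0.04 0 1; 0 0 -0.04 0 1; 0 0 -0.04 0 1",
)

```text
t: 11.55
tcp_pos: [0.563, -0.057, 0.1821]
eef_rot: [0.228, 3.133, -0.0]
force: [0.4, -0.6, -0.8]
grip_width: 0.998
gripper_force: 0.0
```

Request:
carry_out(
  plan="0.04 0 -0.05 0 1; 0.04 0 -0.05 10 1; 0 0 -0.05 10 1; 0 0 0 10 1; 0 0 0 10 1; 0 0 0 10 1; 0 0 0 10 1; 0 0 0 10 1; 0 0 0 10 1; 0 0 0 10 1",
)

```text
t: 12.8
tcp_pos: [0.4854, -0.0457, 0.3282]
eef_rot: [-2.383, -2.047, -0.001]
force: [0.1, -0.1, -0.5]
grip_width: 0.999
gripper_force: 0.0
```

```bash
python3 - <<'E'
from h import *
T=snap('top','t4');S=snap('scene','s4')
def tri(a,b):
    r=[]
    for s,p in((T,a),(S,b)):
        d=ray(s,*p,0)-ray(s,*p,1);r.append((-np.array(s['R']).T@s['t'],d/np.linalg.norm(d)))
    I=[np.eye(3)-np.outer(d,d) for c,d in r]
    X=np.linalg.solve(sum(I),sum(i@c for i,(c,d) in zip(I,r)));print(X.round(3),np.linalg.norm(I[0]@(X-r[0][0])).round(4))
tri((378,68),(487,160)); tri((362,98),(449,182)); tri((288,6),(460,68))
to([.679,-.0745,.30])
a=cv2.resize(S['pixels'][20:300,220:500],(500,500),interpolation=cv2.INTER_CUBIC);b=cv2.resize(T['pixels'][60:240,230:410],(300,300));
c=np.zeros((500,800,3),np.uint8);c[:,:500]=a;c[:300,500:]=b;cv2.imwrite('pics/c6.png',c)
E
```

```text
[ 0.862 -0.208  0.116] 0.004
[ 0.806 -0.173  0.062] 0.0002
[ 0.992 -0.011  0.177] 0.0206
t 12.9 [ 0.4855 -0.0455  0.3281] F [-1.   0.   0.3] g 1.0 0.0
[[0.1447, 0.9895, 0.0004], [0.9895, -0.1447, 0.0002], [0.0003, 0.0004, -1.0]] q [-0.3   0.29  0.46  1.73 -0.14  1.16  0.06]
tool shift [-0.0007  0.1956  0.0282]
```

View pics/c6.png

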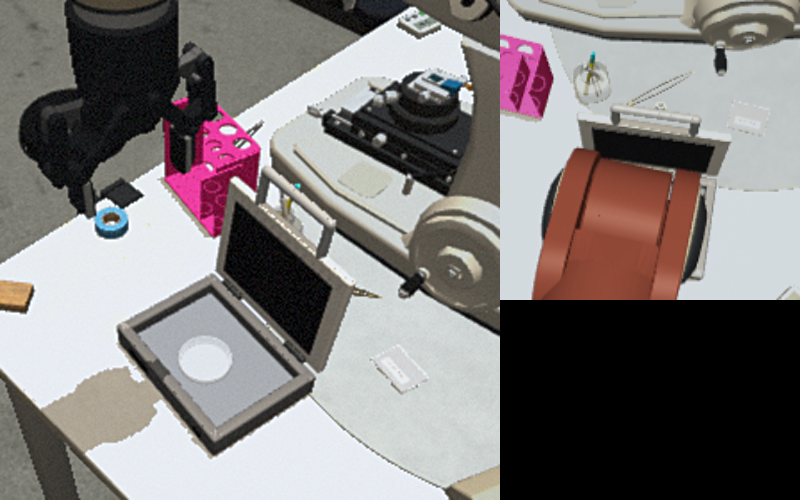

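The dish lies flat on the glass at crop (205,357), and the handle is clear at crop (268,175) to (335,230). Next I go above the handle.

Request:
carry_out(
  plan="0 0.03 0 0 1; 0 0.035 0 0 1; 0 0.035 0 0 1; 0 0.035 0 0 1; 0 0.035 0 0 1; 0 0.026 0 0 1; 0 0 0.03 0 1; 0 0 0 0 1; 0 0 0 0 1",
)

```text
t: 14.02
tcp_pos: [0.6799, -0.0741, 0.2988]
eef_rot: [2.375, 2.055, 0.001]
force: [0.3, 0.6, 0.0]
grip_width: 0.995
gripper_force: 0.0
```

```bash
python3 -c "
from h import *
to([.679,-.0745,.215])"
```

```text
t 14.025 [ 0.6799 -0.0741  0.2988] F [0.3 0.6 0. ] g 0.995 0.0
[[0.1437, 0.9896, 0.0012], [0.9896, -0.1437, -0.0], [0.0002, 0.0012, -1.0]] q [-0.14  0.66  0.43  1.21 -0.27  1.33  0.13]
tool shift [-0.0005 -0.0009  0.0838]
```

Request:
carry_out(
  plan="0 0 0.03 0 1; 0 0 0.03 0 1; 0 0 0.015 0 1; 0 0 0.009 0 1; 0 0 0 0 0.6; 0 0 0 0 0.4; 0 0 0 0 0.3; 0 0 0 0 0.3; 0 0 0 0 0.3",
)

```text
t: 15.15
tcp_pos: [0.6799, -0.0741, 0.2138]
eef_rot: [2.377, 2.054, 0.0]
force: [-0.3, 0.2, 0.1]
grip_width: 0.296
gripper_force: 0.0
```

Request:
carry_out(
  plan="0 0 0 0 0.2; 0 0 0 0 0.1; 0 0 0 0 0; 0 0 0 0 0; 0 0 0 0 0; 0 0 0 0 0",
)

```text
t: 15.9
tcp_pos: [0.6799, -0.0741, 0.2137]
eef_rot: [2.377, 2.054, 0.0]
force: [0.1, -0.1, 1.2]
grip_width: 0.118
gripper_force: 58.4
```

```bash
python3 -c "
from h import *
to([.679,-.0745,.215]);S=snap('scene','s5')
cv2.imwrite('pics/c7.png',cv2.resize(S['pixels'][60:260,280:480],(600,600),interpolation=cv2.INTER_CUBIC))"
```

```text
t 15.9 [ 0.6799 -0.0741  0.2137] F [ 0.1 -0.1  1.2] g 0.118 58.4
[[0.1449, 0.9894, 0.0002], [0.9894, -0.1449, -0.0001], [-0.0, 0.0002, -1.0]] q [-0.14  0.71  0.41  1.34 -0.29  1.14  0.16]
tool shift [-0.0005 -0.0008 -0.0013]
```

View pics/c7.png

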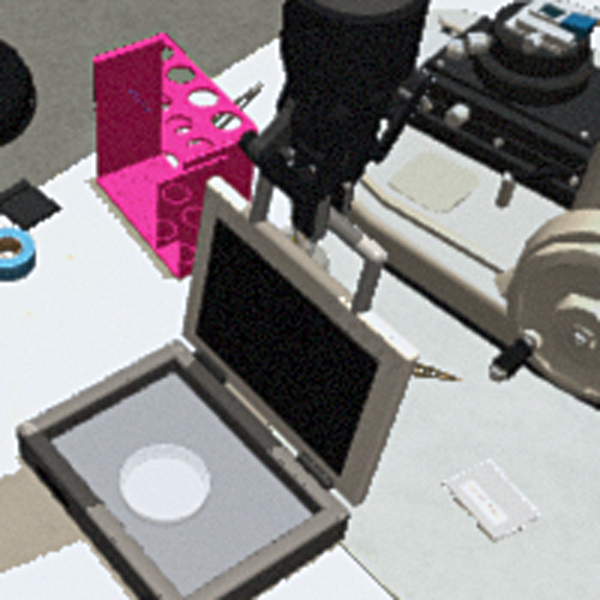

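The fingers hold the handle bar at its middle, at crop (310,215), and the dish is still on the glass. I compute the arc increments.

```bash
python3 - <<'E'
import numpy as np
ph=np.linspace(1.699,.034,31);u=-.1901*np.cos(ph);z=.1901*np.sin(ph)
u=np.round(u-u[0],4);z=np.round(z[0]-z,4)
for i in range(0,30,10):print('; '.join(f'0 {u[j+1]-u[j]:.4f} {z[j+1]-z[j]:.4f} 0 0' for j in range(i,i+10)),u[i+10],z[i+10])
E
```

```text
0 -0.0105 -0.0011 0 0; 0 -0.0105 -0.0004 0 0; 0 -0.0106 0.0001 0 0; 0 -0.0105 0.0007 0 0; 0 -0.0105 0.0013 0 0; 0 -0.0104 0.0018 0 0; 0 -0.0102 0.0024 0 0; 0 -0.0101 0.0030 0 0; 0 -0.0100 0.0036 0 0; 0 -0.0097 0.0041 0 0 -0.103 0.0155
0 -0.0095 0.0046 0 0; 0 -0.0092 0.0052 0 0; 0 -0.0089 0.0056 0 0; 0 -0.0086 0.0062 0 0; 0 -0.0082 0.0066 0 0; 0 -0.0078 0.0070 0 0; 0 -0.0075 0.0075 0 0; 0 -0.0070 0.0079 0 0; 0 -0.0066 0.0082 0 0; 0 -0.0061 0.0086 0 0 -0.1824 0.0829
0 -0.0056 0.0090 0 0; 0 -0.0051 0.0092 0 0; 0 -0.0046 0.0095 0 0; 0 -0.0040 0.0097 0 0; 0 -0.0036 0.0100 0 0; 0 -0.0029 0.0101 0 0; 0 -0.0024 0.0103 0 0; 0 -0.0018 0.0104 0 0; 0 -0.0012 0.0104 0 0; 0 -0.0007 0.0106 0 0 -0.2143 0.1821
```

Request:
carry_out(
  plan="0 -0.0105 -0.001 0 0; 0 -0.0105 -0.0005 0 0; 0 -0.0105 0 0 0; 0 -0.0105 0.0007 0 0; 0 0 0 0 0",
)

```text
t: 16.58
tcp_pos: [0.6372, -0.0679, 0.2159]
eef_rot: [-2.377, -2.054, -0.001]
force: [0.9, 0.5, 6.9]
grip_width: 0.112
gripper_force: 59.4
```

Request:
carry_out(
  plan="0 -0.0105 0.001 0 0; 0 -0.0104 0.0018 0 0; 0 -0.0102 0.0024 0 0; 0 -0.01 0.003 0 0; 0 -0.01 0.0036 0 0; 0 -0.0098 0.004 0 0; 0 0 0 0 0",
)

```text
t: 17.45
tcp_pos: [0.5751, -0.0588, 0.1983]
eef_rot: [-2.374, -2.051, 0.006]
force: [-2.9, 0.3, 5.8]
grip_width: 0.117
gripper_force: 62.9
```

Request:
carry_out(
  plan="0 -0.0095 0.0046 0 0; 0 -0.0092 0.0052 0 0; 0 -0.0089 0.0056 0 0; 0 -0.0086 0.0062 0 0; 0 -0.0082 0.0066 0 0; 0 0 0 0 0",
)

```text
t: 18.2
tcp_pos: [0.5307, -0.0524, 0.1692]
eef_rot: [-2.373, -2.05, 0.008]
force: [-4.4, 0.3, 2.5]
grip_width: 0.111
gripper_force: 63.5
```

```bash
python3 -c "
from h import *
state()"
```

```text
t 18.2 [ 0.5307 -0.0524  0.1692] F [-4.4  0.3  2.5] g 0.111 63.5
[[0.1451, 0.9894, -0.0077], [0.9894, -0.1451, 0.0012], [0.0, -0.0078, -1.0]] q [-0.21  0.54  0.41  1.84 -0.28  0.83  0.19]
```

Request:
carry_out(
  plan="0 -0.0078 0.007 0 0; 0 -0.0075 0.0075 0 0; 0 -0.007 0.0079 0 0; 0 -0.0066 0.0082 0 0; 0 -0.0061 0.0086 0 0; 0 0 0 0 0",
)

```text
t: 18.95
tcp_pos: [0.4973, -0.0475, 0.1301]
eef_rot: [-2.375, -2.052, 0.005]
force: [-4.5, -0.6, 3.2]
grip_width: 0.11
gripper_force: 65.3
```

Request:
carry_out(
  plan="0 -0.0056 0.009 0 0; 0 -0.0051 0.0092 0 0; 0 -0.0046 0.0095 0 0; 0 -0.004 0.0097 0 0; 0 0 0 0 0",
)

```text
t: 19.58
tcp_pos: [0.4784, -0.0447, 0.0929]
eef_rot: [-2.375, -2.052, 0.005]
force: [-5.1, -0.1, 1.5]
grip_width: 0.114
gripper_force: 67.1
```

```bash
python3 -c "
from h import *
state()"
```

```text
t 19.575 [ 0.4784 -0.0447  0.0929] F [-5.1 -0.1  1.5] g 0.114 67.1
[[0.1451, 0.9894, -0.0047], [0.9894, -0.1451, 0.0005], [-0.0002, -0.0047, -1.0]] q [-0.18  0.59  0.34  2.06 -0.36  0.56  0.26]
```

Request:
carry_out(
  plan="0 -0.0036 0.01 0 0; 0 -0.003 0.01 0 0; 0 -0.0024 0.0103 0 0; 0 -0.0018 0.0104 0 0; 0 -0.001 0.008 0 0; 0 -0.0005 0.005 0 0; 0 0 0 0 0; 0 0 0 0 0",
)

```text
t: 20.58
tcp_pos: [0.4658, -0.0429, 0.0392]
eef_rot: [-2.374, -2.051, 0.006]
force: [-5.0, -0.5, -1.8]
grip_width: 0.113
gripper_force: 70.0
```

Request:
carry_out(
  plan="0 0 0.002 0 0; 0 0 0.002 0 0; 0 0 0 0 0; 0 0 0 0 0",
)

```text
t: 21.08
tcp_pos: [0.4655, -0.0428, 0.0353]
eef_rot: [-2.373, -2.051, 0.006]
force: [-7.4, 0.5, -1.7]
grip_width: 0.112
gripper_force: 70.3
```

Request:
carry_out(
  plan="0 0 0.0015 0 0; 0 0 0.0015 0 0; 0 0 0 0 0; 0 0 0 0 0",
)

```text
t: 21.58
tcp_pos: [0.4653, -0.0428, 0.0324]
eef_rot: [-2.373, -2.051, 0.007]
force: [-7.0, 0.2, -0.8]
grip_width: 0.111
gripper_force: 70.3
```

Request:
carry_out(
  plan="0 0 0.001 0 0; 0 0 0.001 0 0; 0 0 0 0 0; 0 0 0 0 0",
)

```text
t: 22.08
tcp_pos: [0.4652, -0.0428, 0.0305]
eef_rot: [-2.373, -2.05, 0.007]
force: [-6.8, -0.8, -0.0]
grip_width: 0.115
gripper_force: 70.4
```

Request:
carry_out(
  plan="0 0 0.001 0 0; 0 0 0.0005 0 0; 0 0 0 0 0; 0 0 0 0 0",
)

```text
t: 22.58
tcp_pos: [0.4651, -0.0428, 0.029]
eef_rot: [-2.373, -2.05, 0.007]
force: [-7.7, 0.8, -0.0]
grip_width: 0.111
gripper_force: 70.4
```

Request:
carry_out(
  plan="0 0 0.001 0 0; 0 0 0.001 0 0; 0 0 0 0 0; 0 0 0 0 0",
)

```text
t: 23.08
tcp_pos: [0.465, -0.0428, 0.027]
eef_rot: [-2.373, -2.05, 0.007]
force: [-7.2, -0.9, 0.7]
grip_width: 0.116
gripper_force: 70.4
```

Request:
carry_out(
  plan="0 0 0.001 0 0; 0 0 0.001 0 0; 0 0 0 0 0; 0 0 0 0 0",
)

```text
t: 23.58
tcp_pos: [0.4651, -0.0427, 0.0265]
eef_rot: [-2.373, -2.05, 0.005]
force: [-10.2, -0.1, 15.7]
grip_width: 0.113
gripper_force: 72.0
```

```bash
python3 -c "
from h import *
state();S=snap('scene','s6')
cv2.imwrite('pics/c8.png',cv2.resize(S['pixels'][130:290,250:450],(800,600)[:2] if 0 else (750,600),interpolation=cv2.INTER_CUBIC))"
```

```text
t 23.575 [ 0.4651 -0.0427  0.0265] F [-10.2  -0.1  15.7] g 0.113 72.0
[[0.1454, 0.9894, -0.0058], [0.9894, -0.1454, 0.0022], [0.0013, -0.0061, -1.0]] q [-0.11  0.69  0.23  2.13 -0.43  0.37  0.33]
```

View pics/c8.png

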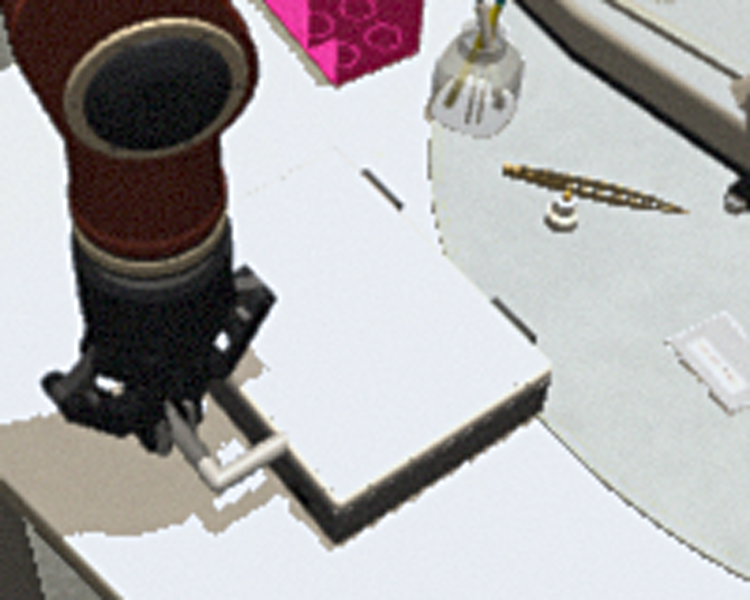

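The cover is shut on the rim: the white plate is flat, with its front corner at crop (335,510), and the tool feels the rim at about 15 N. I open slightly, so the finger clears the imager wall, and rise.

Request:
carry_out(
  plan="0 0 -0.001 0 0; 0 0 0 0 0.15; 0 0 0 0 0.2; 0 0 0 0 0.3; 0 0 0 0 0.3; 0 0 0 0 0.3; 0 0 0 0 0.3",
)

```text
t: 24.5
tcp_pos: [0.4687, -0.0431, 0.0267]
eef_rot: [2.376, 2.054, 0.001]
force: [-0.3, 0.0, -0.2]
grip_width: 0.299
gripper_force: 0.0
```

Request:
carry_out(
  plan="0 0 -0.004 0 0.3; 0 0 -0.01 0 0.3; 0 0 -0.02 0 0.3; 0 0 -0.04 0 0.3; 0 0 -0.05 0 0.3; 0 0 -0.05 0 0.3; 0 0 0 0 0.3; 0 0 0 0 0.3",
)

```text
t: 25.5
tcp_pos: [0.4675, -0.0428, 0.2006]
eef_rot: [-2.376, -2.054, 0.0]
force: [0.2, 0.5, -0.1]
grip_width: 0.298
gripper_force: 0.0
```

```bash
python3 -c "
from h import *
state();S=snap('scene','s7');T=snap('top','t7')
a=cv2.resize(S['pixels'][130:370,200:460],(520,480),interpolation=cv2.INTER_CUBIC);b=cv2.resize(T['pixels'][110:270,190:430],(280,187))
c=np.zeros((480,800,3),np.uint8);c[:,:520]=a;c[:187,520:]=b;cv2.imwrite('pics/c9.png',c)"
```

```text
t 25.5 [ 0.4675 -0.0428  0.2006] F [ 0.2  0.5 -0.1] g 0.298 0.0
[[0.1447, 0.9895, -0.0005], [0.9895, -0.1447, 0.0005], [0.0004, -0.0006, -1.0]] q [-0.29  0.41  0.46  1.98 -0.24  0.81  0.17]
```

View pics/c9.png

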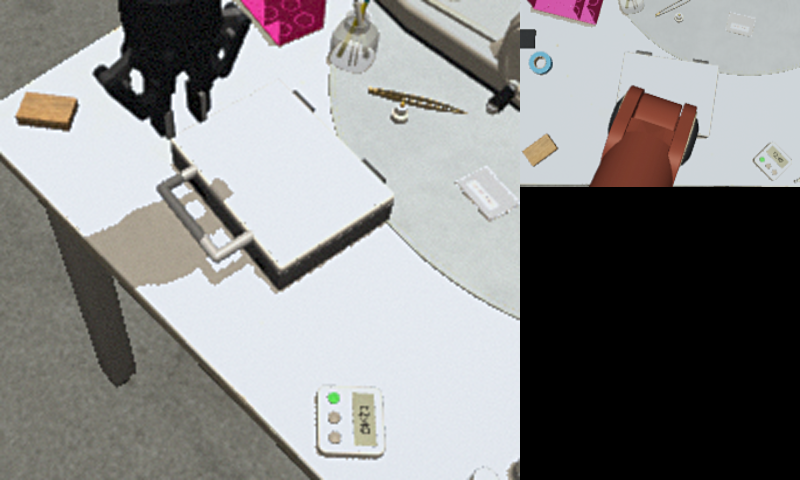

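The cover is flat and shut with its handle free at crop (205,215). The gripper is clear, and the block at (47,110) and timer at (350,420) have not moved.

```bash
python3 -c "
from h import *
print(bot.close_job())"
```

```text
the job is handed in; nothing more can be done
None
```

The petri dish lies flat on the imager's glass, the cover was lowered under grip until fully shut, the block and timer were left in place, and the job is handed in at about 26 s of the 69 s allowed.

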